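# Unstack the washed bird-feeding things onto the plant stand

### The job

The washed bird-feeding things are stacked on the drip tray, jar in bowl on tub: take the stack apart from the top down and put each back on the plant stand, gently and upright. First stand the glass jar on the free part of the lowest tier beside the brush, then the ceramic bowl in the middle of the tallest tier, then the lidded tub in the middle of the middle-height tier, and last lay the steel scoop right way up on the tub's lid, centred and lengthwise along it. Leave the brush, the potted seedling and the trowel where they are.

Things in the scene. Friction and masses are not known exactly. Their poses are not given: they have to be found in the camera images.
- jar: closed glass jar with brass-coloured screw cap, an upright cylinder 48 mm in diameter and 85 mm high, about 180 g; stands loose inside the bowl at the start. Origin: centre of its underside, z up
- bowl: small round white ceramic feeding bowl with nearly straight sides, 68 mm outer diameter, 36 mm high, wall 4 mm, inner floor 5 mm above its underside, about 160 g; stands on the tub's lid at the start. Origin: centre of its underside, z up
- tub: white plastic tub with a clip-on grey lid that stays on: lid 112 mm (x) by 68 mm (y), 14 mm thick with a flat top 64 mm above the underside; body below the lid 106 by 62 mm; end clips reach x = 61 mm either way. About 300 g; stands on the wooden drip tray (12 mm high, 150 mm square) at the start. Origin: centre of its underside, x along its length, z up. To be gripped across the lid's 68 mm width
- scoop: steel feed scoop, 145 mm long, lying on the table: a square handle 16 mm wide and 16 mm high along x from -65 to +20 mm, then an open pan from x = 20 to 80 mm, 46 mm wide, walls up to 22 mm high. Handle and pan lie flat on the same plane, open side up. About 120 g. Origin: on the underside below the handle at its balance point, where to grip (across y); x points from handle to pan, z up
- tier_low: lowest tier of the plant stand: round aluminium disc 200 mm in diameter on three scrolled legs, fixed, flat top 50 mm above the table; the brush lies on one side of it. Origin: on the table below the disc's centre, z up; the brush's centre is at about x = -55 mm in this frame and lies along y
- tier_mid: middle tier of the plant stand: round aluminium disc 160 mm in diameter on three scrolled legs, fixed, flat top 100 mm above the table. Origin: on the table below the disc's centre, z up
- tier_top: tallest tier of the plant stand: round aluminium disc 130 mm in diameter on three scrolled legs, fixed, flat top 160 mm above the table. Origin: on the table below the disc's centre, z up
- brush: wooden scrubbing brush, 140 mm long (y), 30 mm wide (x), 26 mm high, lying bristles down on the lowest tier; to be left alone. Origin: centre of its underside
- pot: terracotta pot with a seedling, 96 mm in diameter, 80 mm high (seedling to 130 mm), on the table beyond the work; to be left alone. Origin: centre of its underside
- trowel: steel garden trowel with wooden handle, about 270 mm long (x), 65 mm wide, 26 mm high, on the table beyond the work; to be left alone. Origin: on its underside where the blade begins, x towards the blade

How it is judged:
By the outcome, as a careful person would: the job done as asked, in the order asked, and still so for the second after the job is handed in, with the robot touching nothing.
It also fails if it takes over 125 s, if anything falls off the work surface, if the arm or the gripper's body presses on something with over 40 N, if the wrist force passes 120 N, or if a joint passes its speed limit or range.

### The arm

A 6-joint arm with a two-finger parallel gripper is mounted at the origin on the work surface. World frame = base frame: x ahead of the robot, y to its left, z up, the work surface at z = 0. Lengths are in m, angles in rad, forces in N, time in s.
With the tool pointing down it reaches from about 0.35 to 0.95 m from the base axis. Payload 17.4 kg.
Tool frame: the origin (TCP) lies on the centre line of the jaws, within the pads' length; the fingertips stand 8 mm ahead of it and the grasp point (between the pads) lies 11 mm behind it; z points along the fingers, y is the line along which they close (so a half turn about z gives the same grasp; the last joint's range is limited). The gripper opens to 93 mm and grips with 3 to 60 N. Pads are 15 mm wide; open, the fingers measure 128 mm over their backs; the gripper's body (75 mm by 188 mm) begins 65 mm behind the grasp point.
Start: joints at [1.099, 0.116, 1.442, -0, 1.584, -0.038], TCP at [0.284, 0.612, 0.189] pointing down, gripper open.
Joint ranges: [-2.83, 2.83], [-0.83, 2.19], [0.07, 2.5], [-1.14, 4.28], [0.01, 3], [-2.97, 2.97]. Speed limits (rad/s): [1.89, 1.89, 2.22, 3.14, 3.14, 3.14].

### API

Orientations are given as a unit quaternion [x, y, z, w].
In Python, from rig import arm gives the robot as it stands.
- The arm moves only by the shell command python3 -m pendant 'ROWS' [FORCE]. ROWS is a JSON list that holds a single list of rows (three levels of brackets), with 1 to 12 rows, each of 5 numbers: the finger opening in m, then dx, dy, dz in fractions of the full range, 1 being 600 mm, then a turn about the tool's z in a scale on which 1.0 is 360 degrees; each row is the pose to reach, as a shift and turn from the pose commanded when the command began, along the tool's axes at that moment; what a row does not reach only later rows make up. A row lasts 1/8 s, in which the tool goes at most 0.0625 m and 0.188 rad, less where a joint would pass 70% of its speed; a pose out of reach is approached as far as the arm can. The fingers move at their own pace and stop on an object; FORCE is the grip in N (left out, the last holds). Time passes only in rows, so rows that do not move let the fingers close. It prints the time, the measured TCP pose, the force, the opening and the grip force at its end. Shift and turn numbers lie between -1 and 1, and a call with a number outside is refused. Input that does not fit is refused with a message, and nothing moves.
- arm.get_state(): the state, without advancing time (a new reading comes with each control period).
- arm.capture(name): name is "side" or "top"; returns the picture (480x640x3 uint8, red, green, blue); there is no depth.
- arm.camera_model(name): a dict with "fx", "fy", "cx", "cy" (pixels), "rvec" (rotation vector, rad) and "tvec" (3), from world to camera coordinates, as OpenCV has them. Camera axes: x right, y down, z forward; pixel columns grow to the right and rows downward; lengths in m; the calibration is good to about 2 mm. A picture is of the moment at which its call begins. camera_model takes no time and is no camera call.
- arm.hand_in(): hands the job in; it is judged then, once.
The state is a dict: "time": time; "qpos": joint angles; "dq": joint speeds; "joint_torque": joint torques, N m; "eef_pos": TCP position; "tcp_rot": TCP orientation; "force": force on the tool from outside, world axes, zero at the start; "ft_torque": the same for the moment, N m; "grip_width": finger opening in m; "finger_force": force on a finger pad.
Only numpy, scipy, OpenCV 4.12 (cv2) and the standard library are available. Lean on these libraries where they do the work, as an engineer would, in place of code of your own. Each camera call takes 0.05 s, during which the arm holds its last target. There are 200 camera calls.

## Working session

There is one attempt and no reset: what is moved stays moved. The work goes in short steps, Python scripts to look and compute and a shell command to move; the robot and the scene stay as the last step left them, time stands still between calls to the robot, and variables do not carry over. Pictures are saved under pics/ and viewed, at most 14 in all, crops included, and the job is handed in when it is done.

```bash
ls; mkdir -p pics
python3 - <<'E'
from rig import arm
import cv2
for n in("side","top"):
    im=arm.capture(n); cv2.imwrite(f"pics/{n}0.png",cv2.cvtColor(im,cv2.COLOR_RGB2BGR)); print(n,arm.camera_model(n))
s=arm.get_state(); print(s)
E
```

```text
pics
side {'fx': 528.9024629619765, 'fy': 528.9024629619765, 'cx': 315.3635427818578, 'cy': 239.21023493247955, 'rvec': array([ 2.08253359, -0.14659196,  0.06891115]), 'tvec': array([-0.58275074,  0.11523417,  1.08107872])}
top {'fx': 486.8912613474443, 'fy': 486.8912613474443, 'cx': 322.4795677131321, 'cy': 248.03227924084828, 'rvec': array([ 2.17268982, -2.14200509,  0.16054767]), 'tvec': array([-0.01689351,  0.6276996 ,  1.16500472])}
{'time': 0.1, 'qpos': array([ 1.09922085e+00,  1.16425708e-01,  1.44219232e+00,  2.12269509e-05,
        1.58404335e+00, -3.77803181e-02]), 'dq': array([-4.04053316e-04, -1.60948969e-03, -9.86369894e-04,  6.10732363e-04,
       -2.11810231e-04, -3.03855689e-05]), 'joint_torque': array([ 1.64766869e-03, -7.22885370e+01, -6.23870730e+01,  7.81029300e-02,
        2.26399518e-02, -5.84754457e-05]), 'eef_pos': array([0.28360062, 0.61228176, 0.18829115]), 'tcp_rot': array([ 2.15200770e-01,  9.76569682e-01, -5.14450119e-04, -1.44893559e-04]), 'force': array([-1.00855592,  0.15081691,  0.17445618]), 'ft_torque': array([-0.0197197 ,  0.01270986,  0.00677497]), 'finger_force': 0.0, 'grip_width': 0.09295246461981332}
```

View pics/side0.png

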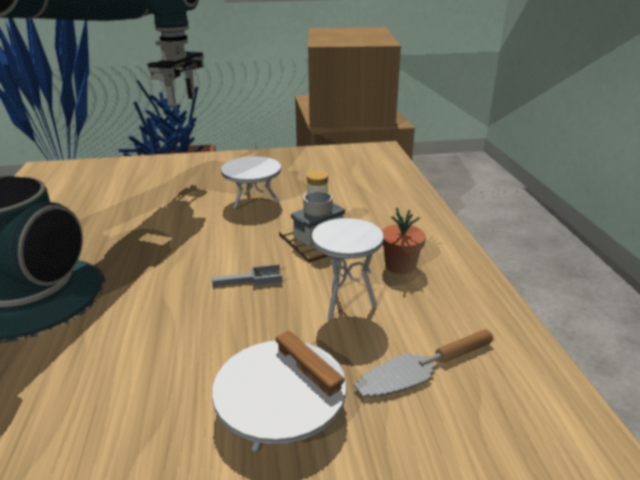

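View pics/top0.png

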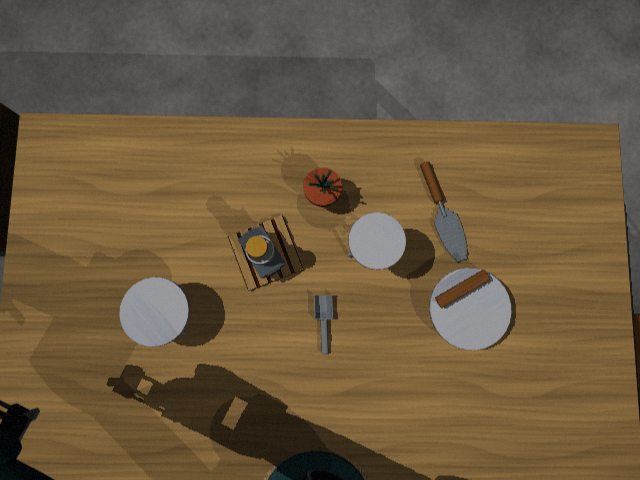

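The top view shows the mid tier at (154,312), the top tier at (377,241), and the low tier at (471,308) with the brush at its upper left. The stack is near (262,250) and the scoop runs from (325,352) to the pan at (324,300). The side view shows the same things, with the stack at (318,210). I'll enlarge these areas next.

```bash
cat > h.py <<'E'
import numpy as np, cv2
from rig import arm
def cam(n):
    m=arm.camera_model(n); K=np.array([[m['fx'],0,m['cx']],[0,m['fy'],m['cy']],[0,0,1]])
    R=cv2.Rodrigues(m['rvec'])[0]; return K,R,np.array(m['tvec'])
def plane(n,uv,z):
    K,R,t=cam(n); d=R.T@np.linalg.inv(K)@np.array([*uv,1.]); c=-R.T@t
    return c+d*(z-c[2])/d[2]
def tri(us,ut):
    P=[np.c_[R,t] for K,R,t in (cam('side'),cam('top'))]; P=[cam(n)[0]@p for n,p in zip(('side','top'),P)]
    X=cv2.triangulatePoints(P[0],P[1],np.array(us,float).reshape(2,1),np.array(ut,float).reshape(2,1)).ravel(); return X[:3]/X[3]
def proj(n,X):
    K,R,t=cam(n); p=K@(R@np.array(X,float)+t); return p[:2]/p[2]
def panel(n,im,x0,y0,w,h,s):
    c=cv2.resize(im[y0:y0+h,x0:x0+w],None,fx=s,fy=s,interpolation=cv2.INTER_CUBIC)
    for x in range((x0+9)//10*10,x0+w,10):
        cv2.line(c,((x-x0)*s,0),((x-x0)*s,6),(0,255,255),1)
        if x%20==0: cv2.putText(c,str(x),((x-x0)*s-8,17),0,.35,(0,255,255),1)
    for y in range((y0+9)//10*10,y0+h,10):
        cv2.line(c,(0,(y-y0)*s),(6,(y-y0)*s),(0,255,255),1); cv2.putText(c,str(y),(8,(y-y0)*s+4),0,.35,(0,255,255),1)
    return c
def grab(n):
    return cv2.cvtColor(arm.capture(n),cv2.COLOR_RGB2BGR)
def tool(X):  # world target -> tool-axis shift from measured pose
    from scipy.spatial.transform import Rotation as Ro
    s=arm.get_state(); return Ro.from_quat(s['tcp_rot']).inv().apply(np.array(X)-s['eef_pos'])
E
python3 - <<'E'
from h import *
t=cv2.imread('pics/top0.png'); s=cv2.imread('pics/side0.png')
a=np.vstack([np.hstack([panel('',t,220,208,100,75,4),panel('',t,280,288,100,75,4)]),np.hstack([panel('',s,265,165,100,75,4),panel('',s,200,235,100,75,4)])])
cv2.imwrite('pics/crop1.png',a)
def fit(im,x0,y0,w,h,th=150):
    c=im[y0:y0+h,x0:x0+w]; hsv=cv2.cvtColor(c,cv2.COLOR_BGR2HSV)
    m=((hsv[...,1]<45)&(hsv[...,2]>th)).astype(np.uint8)
    cs=cv2.findContours(m,cv2.RETR_EXTERNAL,cv2.CHAIN_APPROX_NONE)[0]; k=cv2.convexHull(max(cs,key=cv2.contourArea)); e=cv2.fitEllipse(k)
    return np.array(e[0])+[x0,y0],e[1]
for nm,rs,rt in (('mid',(210,145,80,45),(110,270,90,85)),('top',(300,212,95,48),(340,205,75,75)),('low',(205,335,150,105),(420,255,105,105))):
    es=fit(s,*rs); et=fit(t,*rt); print(nm,es,et,tri(es[0],et[0]))
E
```

```text
mid (array([250.71326447, 167.23923874]), (22.472631454467773, 59.494842529296875)) (array([153.53905869, 311.37591553]), (65.6676025390625, 69.14496612548828)) [0.46638628 0.38121196 0.09897154]
top (array([347.10246658, 235.25299835]), (35.02754211425781, 70.99008178710938)) (array([376.79167938, 240.33922577]), (54.73699188232422, 56.42446517944336)) [ 0.63116688 -0.12847737  0.15778016]
low (array([278.34716797, 389.26792908]), (98.09883117675781, 133.94638061523438)) (array([470.45736694, 308.6436348 ]), (78.48316955566406, 81.3565902709961)) [ 0.48296186 -0.37288434  0.04105161]
```

View pics/crop1.png

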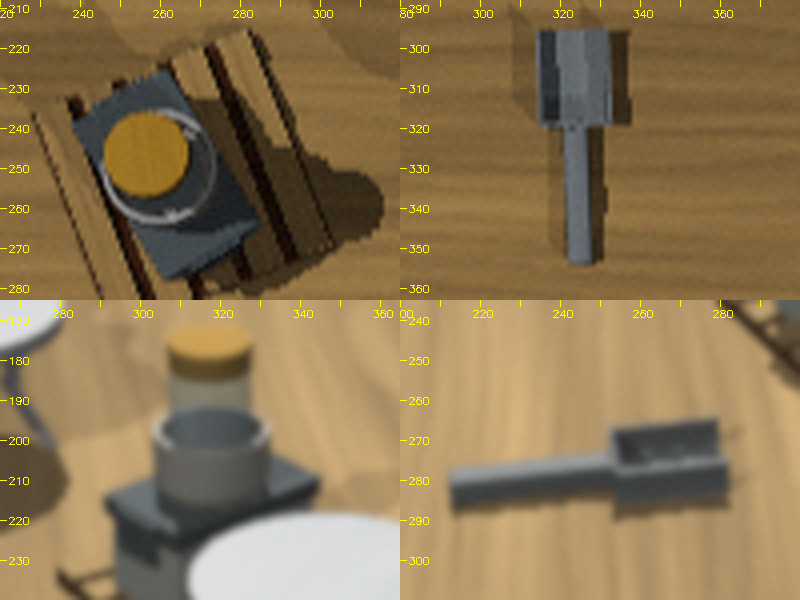

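Crop, top view:
- Jar cap centre (256,246.7)
- Bowl rim centre (259.2,250)
- Lid corners (238,239), (262,225), (285,265), (262.5,277.5)
- Scoop handle end (325.5,354), pan end (323.3,295.5)

Crop, side view:
- Cap top (317,175)
- Rim centre (317.5,197.3)
- Lid corners (291,215), (309.5,223.7), (345,210.5)

Run:
```python
from h import *
np.set_printoptions(precision=4,suppress=True)
print('cap',tri((317,175.3),(255.9,246.7)),plane('top',(255.9,246.7),.166),plane('side',(317,175.3),.166))
print('rim',tri((317.5,197.3),(259.2,249.8)),plane('top',(259.2,249.8),.112))
t=[(238,239.2),(262,225),(285,265),(262.5,277.5)]
C=np.array([plane('top',p,.076) for p in t]); print('lid',C,C.mean(0))
for i in range(4):
    d=C[(i+1)%4]-C[i]; print(np.linalg.norm(d),np.degrees(np.arctan2(d[1],d[0])))
for c in C: print(proj('side',c))
print('lidR',tri((345,210.5),(262,225)),tri((309.5,223.7),(285,265)),tri((291,215.2),(262.5,277.5)))
a=plane('top',(325.3,354),.016);b=plane('top',(323.3,295.5),.022);d=b-a;print('scoop',a,b,np.linalg.norm(d),np.degrees(np.arctan2(d[1],d[0])))
print('handle end tri',tri((212.5,277.5),(325.3,353)))
# tier edges
im=cv2.imread('pics/top0.png');im2=cv2.imread('pics/side0.png')
def disc(n,im,c,z,r):
    # refine: radial edge search in the world plane, robust circle
    g=cv2.GaussianBlur(cv2.cvtColor(im,cv2.COLOR_BGR2HSV),(3,3),0).astype(float);P=[]
    for a in np.radians(np.arange(0,360,4)):
        rr=np.arange(r-.012,r+.012,.0005); v=[]
        for q in rr:
            u=proj(n,[c[0]+q*np.cos(a),c[1]+q*np.sin(a),z]); v.append(cv2.getRectSubPix(g[...,1].astype(np.float32),(1,1),tuple(u))[0,0])
        v=np.array(v)
        k=np.argmax(np.diff(v)); 
        if v[:3].max()<45 and v[-3:].min()>50: P.append([c[0]+rr[k]*np.cos(a),c[1]+rr[k]*np.sin(a)])
    P=np.array(P); 
    for _ in range(3):
        A=np.c_[2*P,np.ones(len(P))]; s=np.linalg.lstsq(A,(P**2).sum(1),rcond=None)[0]; R=np.sqrt(s[2]+s[0]**2+s[1]**2)
        e=abs(np.hypot(*(P-s[:2]).T)-R); P=P[e<max(.002,np.median(e)*2)]
    return s[:2],R,len(P)
for nm,c,z,r in (('low',(.481,-.373),.05,.1),('mid',(.4665,.381),.1,.08),('top',(.631,-.1285),.16,.065)):
    for n,i in (('top',im),('side',im2)):
        try: print(nm,n,disc(n,i,c,z,r))
        except Exception as e: print(nm,n,e)
```

```text
cap [0.6124 0.1416 0.1648] [0.6118 0.1415 0.166 ] [0.6124 0.1388 0.166 ]
rim [0.6127 0.1404 0.1108] [0.612  0.1403 0.112 ]
lid [[0.6417 0.1964 0.076 ]
 [0.6774 0.1397 0.076 ]
 [0.5809 0.0817 0.076 ]
 [0.5502 0.1347 0.076 ]] [0.6126 0.1381 0.076 ]
0.06701138635525994 -57.825899602992386
0.11255839101728848 -149.00904947557044
0.061231603338882834 120.15115974286041
0.11042822314318747 33.98716114369052
[326.1296 199.8983]
[344.8474 209.1267]
[306.9024 223.5612]
[290.9279 213.9223]
lidR [0.678  0.1402 0.0722] [0.5841 0.0816 0.0751] [0.5503 0.1351 0.0725]
scoop [ 0.3683 -0.0187  0.016 ] [ 0.5114 -0.0118  0.022 ] 0.14347919224088387 2.7542534359522217
handle end tri [ 0.3708 -0.0186  0.0193]
low top time passes only in moves, steps and waits
low side time passes only in moves, steps and waits
mid top time passes only in moves, steps and waits
mid side time passes only in moves, steps and waits
top top time passes only in moves, steps and waits
top side time passes only in moves, steps and waits
```

```bash
sed -i 's/^def cam(n):/from functools import lru_cache\n@lru_cache\ndef cam(n):/' h.py
cat > d.py <<'E'
from h import *
np.set_printoptions(precision=4,suppress=True)
im=cv2.imread('pics/top0.png');im2=cv2.imread('pics/side0.png')
def disc(n,im,c,z,r):
    g=cv2.GaussianBlur(cv2.cvtColor(im,cv2.COLOR_BGR2HSV),(3,3),0)[...,1].astype(np.float32);P=[]
    for a in np.radians(np.arange(0,360,4)):
        rr=np.arange(r-.012,r+.012,.0005)
        v=np.array([cv2.getRectSubPix(g,(1,1),tuple(map(float,proj(n,[c[0]+q*np.cos(a),c[1]+q*np.sin(a),z]))))[0,0] for q in rr])
        if v[:3].max()<45 and v[-3:].min()>50:
            k=np.argmax(np.diff(v)); P.append([c[0]+rr[k]*np.cos(a),c[1]+rr[k]*np.sin(a)])
    P=np.array(P)
    for _ in range(3):
        s=np.linalg.lstsq(np.c_[2*P,np.ones(len(P))],(P**2).sum(1),rcond=None)[0]; R=np.sqrt(s[2]+s[0]**2+s[1]**2)
        e=abs(np.hypot(*(P-s[:2]).T)-R); P=P[e<max(.002,np.median(e)*2)]
    return s[:2],R,len(P)
for nm,c,z,r in (('low',(.481,-.373),.05,.1),('mid',(.4665,.381),.1,.08),('top',(.631,-.1285),.16,.065)):
    o=[]
    for n,i in (('top',im),('side',im2)):
        s=disc(n,i,c,z,r); print(nm,n,s); o.append(proj(n,[*s[0],z]))
    print(tri(o[1],o[0]))
cv2.imwrite('pics/crop2.png',np.hstack([panel('',im,425,262,100,90,4),panel('',im2,230,325,130,120,3)[:360]]))
E
python3 d.py
```

```text
low top (array([ 0.4847, -0.3692]), np.float64(0.09996749704885306), 77)
low side (array([ 0.4869, -0.3741]), np.float64(0.10359414813657115), 50)
[ 0.486  -0.3704  0.0464]
mid top (array([0.4669, 0.3797]), np.float64(0.08015152041058776), 89)
mid side (array([0.4668, 0.3815]), np.float64(0.08153074515990909), 45)
[0.4669 0.3795 0.1008]
top top (array([ 0.6311, -0.1283]), np.float64(0.06500417286349436), 88)
top side (array([ 0.6273, -0.132 ]), np.float64(0.06961478623160731), 36)
[ 0.6295 -0.1284  0.1581]
```

View pics/crop2.png

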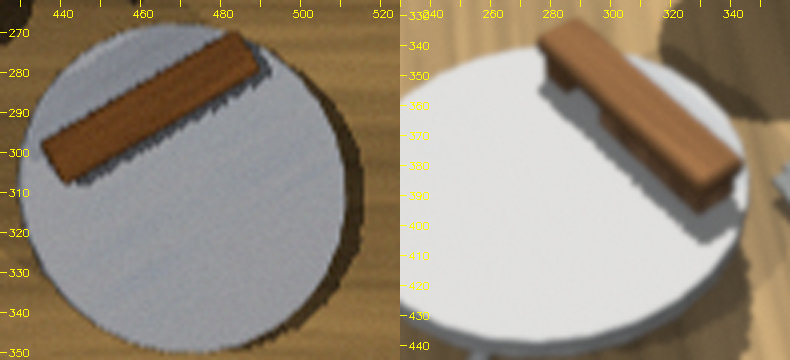

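The low tier's rim fit shows the disc centre at (0.485,-0.369). The brush corners in the top view are (435,298.5), (483.5,269.5), (489.5,278) and (441.5,307.5). All fitted radii and heights agree with the text, so I can start moving.

```bash
cat >> h.py <<'E'
def go(X,yaw=None):
    from scipy.spatial.transform import Rotation as Ro
    s=arm.get_state(); M=Ro.from_quat(s['tcp_rot']).as_matrix(); y=np.degrees(np.arctan2(M[1,1],M[0,1]))
    print('shift',M.T@(np.array(X)-s['eef_pos']),'yaw',y,'turn',None if yaw is None else -np.radians((yaw-y+90)%180-90),'q',s['qpos'],'t',s['time'])
np.set_printoptions(precision=4,suppress=True)
E
python3 - <<'E'
from h import *
b=np.array([plane('top',p,.076)[:2] for p in [(435,298.5),(483.5,269.5),(489.5,278),(441.5,307.5)]])
c=b.mean(0); d=b[1]-b[0]; l=np.array([.4847,-.3692]); e=l-c; print('brush',c,np.degrees(np.arctan2(*d[::-1])),np.linalg.norm(d),np.linalg.norm(b[2]-b[1]),e,np.linalg.norm(e))
print('jar place',l+e/np.linalg.norm(e)*.033)
go((.612,.141,.24))
E
```

```text
brush [ 0.5311 -0.344 ] -59.0099808446809 0.13814523902006692 0.024559749839841296 [-0.0464 -0.0252] 0.05282264198824446
jar place [ 0.4557 -0.3849]
shift [-0.4961 -0.2897 -0.0514] yaw 65.14538570387833 turn None q [ 1.0992  0.1164  1.4422  0.      1.584  -0.0378] t 0.1
```

Careful with the scale: shifts go in shares of 600 mm and turns go in shares of 360 degrees. That gives: -0.496 m is -0.8267, -0.289 m is -0.4817.

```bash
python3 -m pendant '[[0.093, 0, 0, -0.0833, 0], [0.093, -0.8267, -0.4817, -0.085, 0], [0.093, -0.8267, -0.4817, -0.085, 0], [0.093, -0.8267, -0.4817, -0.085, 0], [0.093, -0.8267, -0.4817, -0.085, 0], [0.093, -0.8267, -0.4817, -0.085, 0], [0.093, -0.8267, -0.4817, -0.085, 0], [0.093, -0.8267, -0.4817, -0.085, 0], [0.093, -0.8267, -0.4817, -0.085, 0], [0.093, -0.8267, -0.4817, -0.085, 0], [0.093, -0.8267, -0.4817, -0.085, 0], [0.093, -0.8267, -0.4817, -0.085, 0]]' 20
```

```text
refused: ROWS must be a list holding one list of rows, three levels of brackets. Nothing was moved.
```

Refused on format, not on reach. It needs a list holding one list of rows, three levels of brackets.

```bash
python3 -m pendant '[[[0.093, 0, 0, -0.0833, 0], [0.093, -0.8267, -0.4817, -0.085, 0], [0.093, -0.8267, -0.4817, -0.085, 0], [0.093, -0.8267, -0.4817, -0.085, 0], [0.093, -0.8267, -0.4817, -0.085, 0], [0.093, -0.8267, -0.4817, -0.085, 0], [0.093, -0.8267, -0.4817, -0.085, 0], [0.093, -0.8267, -0.4817, -0.085, 0], [0.093, -0.8267, -0.4817, -0.085, 0], [0.093, -0.8267, -0.4817, -0.085, 0], [0.093, -0.8267, -0.4817, -0.085, 0], [0.093, -0.8267, -0.4817, -0.085, 0]]]' 20; python3 -c "
from h import *
go((.612,.141,.131))"
```

```text
time: 1.6
eef_pos: [0.6123, 0.1414, 0.2394]
tcp_rot: [0.216, 0.976, -0.0, -0.0]
force: [0.0, -0.2, -0.5]
grip_width: 0.0933
finger_force: 0.0
shift [ 0.     -0.0005  0.1084] yaw 65.0786617748774 turn None q [ 0.1863  0.0068  1.4747  0.0002  1.6609 -0.9495] t 1.6
```

In the tool's units: 0.108 m is 0.18, 0.1 m is 0.1667.

```bash
python3 -m pendant '[[[0.093, 0, 0, 0.0667, 0], [0.093, 0, 0, 0.1333, 0], [0.093, 0, 0, 0.1667, 0], [0.093, 0, 0, 0.18, 0], [0.093, 0, 0, 0.18, 0], [0.04, 0, 0, 0.18, 0], [0.04, 0, 0, 0.18, 0], [0.04, 0, 0, 0.18, 0], [0.04, 0, 0, 0.18, 0], [0.04, 0, 0, 0.18, 0], [0.04, 0, 0, 0.18, 0], [0.04, 0, 0, 0.18, 0]]]' 20
```

```text
time: 3.1
eef_pos: [0.6123, 0.1417, 0.132]
tcp_rot: [0.215, 0.977, -0.0, -0.0]
force: [0.0, -0.1, 0.6]
grip_width: 0.0467
finger_force: 20.0
```

In the tool's units: -0.13 m is -0.2167, -0.125 m is -0.2083.

```bash
python3 -m pendant '[[[0.04, 0, 0, -0.0083, 0], [0.04, 0, 0, -0.025, 0], [0.04, 0, 0, -0.05, 0], [0.04, 0, 0, -0.0833, 0], [0.04, 0, 0, -0.1167, 0], [0.04, 0, 0, -0.15, 0], [0.04, 0, 0, -0.1833, 0], [0.04, 0, 0, -0.2083, 0], [0.04, 0, 0, -0.2167, 0], [0.04, 0, 0, -0.2167, 0]]]'
python3 - <<'E'
from h import *
t=grab('top'); s=grab('side')
cv2.imwrite('pics/lift.png',np.hstack([panel('',t,210,190,110,110,3),panel('',s,260,110,110,110,3)]))
go((.4557,-.3849,.26)); print(arm.get_state()['force'])
E
```

```text
time: 4.35
eef_pos: [0.6123, 0.1418, 0.2618]
tcp_rot: [0.215, 0.977, -0.0, -0.0]
force: [0.1, 0.1, -2.0]
grip_width: 0.0472
finger_force: 20.0
shift [-0.0794 -0.5436  0.0014] yaw 65.14535258290563 turn None q [ 0.1869  0.0056  1.4413 -0.      1.6958 -0.9501] t 4.45
[-0.0654 -0.4834 -2.3905]
```

View pics/lift.png

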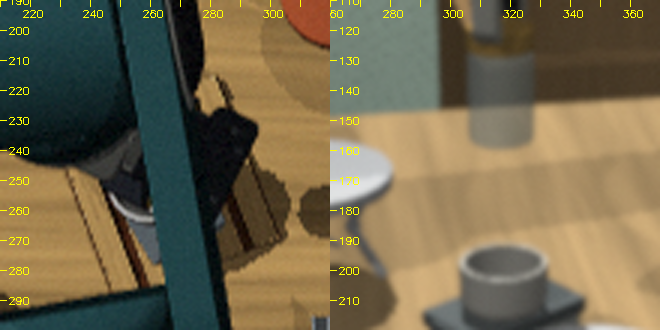

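The picture shows the jar held upright in the jaws (side view, 318,140) and the bowl undisturbed on the lid. Now carrying it over the low tier.

In the tool's units: -0.5436 m is -0.906, -0.53 m is -0.8833.

```bash
python3 -m pendant '[[[0.04, -0.0033, -0.025, 0, 0], [0.04, -0.0133, -0.0833, 0, 0], [0.04, -0.025, -0.1667, 0, 0], [0.04, -0.0383, -0.2583, 0, 0], [0.04, -0.0517, -0.35, 0, 0], [0.04, -0.065, -0.45, 0, 0], [0.04, -0.08, -0.55, 0, 0], [0.04, -0.095, -0.65, 0, 0], [0.04, -0.1083, -0.7417, 0, 0], [0.04, -0.12, -0.825, 0, 0], [0.04, -0.1283, -0.8833, 0, 0], [0.04, -0.1323, -0.906, 0, 0]]]'; python3 -m pendant '[[[0.04, 0, 0, 0, 0], [0.04, 0, 0, 0.05, 0], [0.04, 0, 0, 0.1, 0], [0.04, 0, 0, 0.15, 0], [0.04, 0, 0, 0.2, 0], [0.04, 0, 0, 0.2333, 0], [0.04, 0, 0, 0.25, 0], [0.04, 0, 0, 0.2583, 0]]]'; python3 -c "
from h import *
go((.4557,-.3849,.102))
cv2.imwrite('pics/jarlow.png',panel('',grab('side'),190,270,200,150,4))"
```

```text
time: 5.95
eef_pos: [0.4544, -0.3866, 0.2614]
tcp_rot: [0.216, 0.976, 0.0, -0.0]
force: [0.1, -0.1, -1.5]
grip_width: 0.0469
finger_force: 20.0
time: 6.95
eef_pos: [0.4562, -0.3847, 0.1072]
tcp_rot: [0.215, 0.977, -0.0, 0.0]
force: [-0.4, 0.9, -2.3]
grip_width: 0.0468
finger_force: 20.0
shift [ 0.0003 -0.0004  0.0052] yaw 65.16434699317216 turn None q [-0.7434 -0.0203  1.7159  0.      1.4455 -1.8807] t 6.95
```

View pics/jarlow.png

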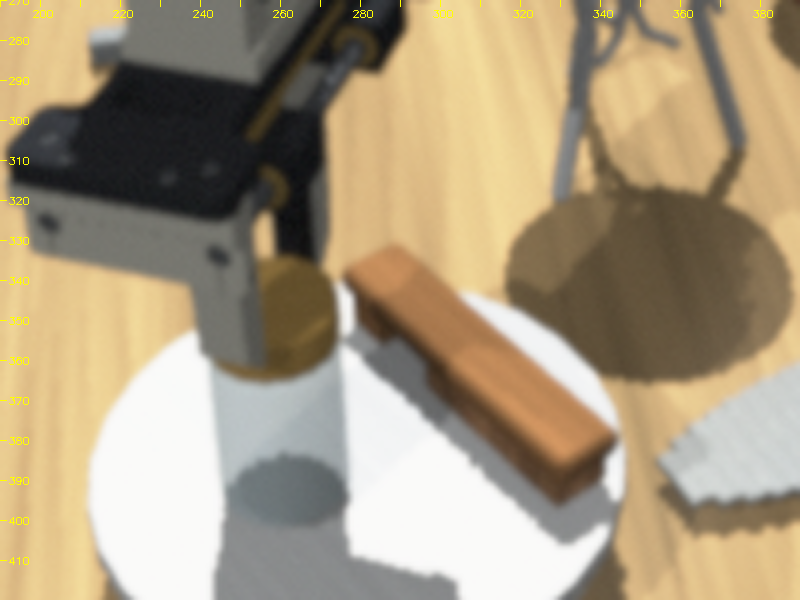

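The jar hangs upright just above the disc, base at about (261,394) and clear of the brush. Lowering gently to contact.

In the tool's units: 0.0045 m is 0.0075, 0.004 m is 0.0067.

```bash
for i in 1; do python3 -m pendant '[[[0.04, 0, 0, 0.0017, 0], [0.04, 0, 0, 0.0033, 0], [0.04, 0, 0, 0.005, 0], [0.04, 0, 0, 0.0067, 0], [0.04, 0, 0, 0.0075, 0], [0.04, 0, 0, 0.0075, 0]]]'; done; python3 -m pendant '[[[0.04, 0, 0, 0.0008, 0], [0.04, 0, 0, 0.0017, 0], [0.04, 0, 0, 0.0017, 0]]]'
```

```text
time: 7.75
eef_pos: [0.4558, -0.3849, 0.1024]
tcp_rot: [0.215, 0.977, -0.0, -0.0]
force: [0.3, 0.6, -1.4]
grip_width: 0.0471
finger_force: 20.0
time: 8.12
eef_pos: [0.4559, -0.3848, 0.1014]
tcp_rot: [0.215, 0.977, -0.0, -0.0]
force: [0.8, 0.4, -2.5]
grip_width: 0.047
finger_force: 20.0
```

Not yet in contact (still about -2 N).

In the tool's units: 0.001 m is 0.0017, 0.0005 m is 0.0008.

```bash
python3 -m pendant '[[[0.04, 0, 0, 0.0008, 0], [0.04, 0, 0, 0.0017, 0], [0.04, 0, 0, 0.0017, 0]]]'; python3 -m pendant '[[[0.04, 0, 0, 0.0008, 0], [0.04, 0, 0, 0.0017, 0], [0.04, 0, 0, 0.0017, 0]]]'
```

```text
time: 8.5
eef_pos: [0.456, -0.385, 0.101]
tcp_rot: [0.215, 0.977, -0.0, 0.0]
force: [-2.7, 1.9, 3.4]
grip_width: 0.0468
finger_force: 20.0
time: 8.88
eef_pos: [0.4563, -0.3852, 0.1009]
tcp_rot: [0.215, 0.977, -0.0, 0.001]
force: [-2.2, 2.4, 11.9]
grip_width: 0.047
finger_force: 20.0
```

In the tool's units: -0.17 m is -0.2833, -0.001 m is -0.0017.

```bash
python3 -m pendant '[[[0.04, 0, 0, -0.0017, 0], [0.055, 0, 0, -0.0017, 0], [0.07, 0, 0, -0.0017, 0], [0.07, 0, 0, -0.0017, 0], [0.07, 0, 0, -0.0017, 0], [0.07, 0, 0, -0.05, 0], [0.07, 0, 0, -0.1167, 0], [0.07, 0, 0, -0.2, 0], [0.093, 0, 0, -0.2833, 0], [0.093, 0, 0, -0.2833, 0]]]'; python3 -c "
from h import *
go((.6125,.140,.26),122)
cv2.imwrite('pics/jarplaced.png',panel('',grab('side'),190,250,200,150,3))"
```

```text
time: 10.12
eef_pos: [0.4566, -0.3855, 0.2738]
tcp_rot: [0.215, 0.977, -0.002, 0.003]
force: [-0.1, -0.4, -0.3]
grip_width: 0.0855
finger_force: 0.0
shift [0.0795 0.5424 0.0124] yaw 65.14592346100451 turn -0.9922908287863336 q [-0.7438 -0.0664  1.4913 -0.      1.7105 -1.8809] t 10.125
```

View pics/jarplaced.png

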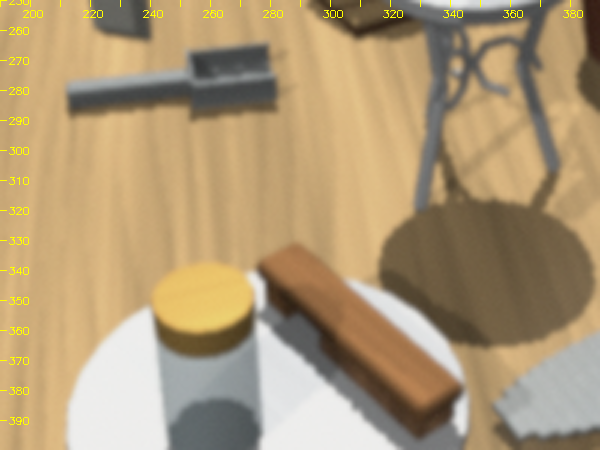

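The jar stands upright on the low tier, cap at (256,350), with the brush untouched. Next is the bowl.

In the tool's units: 0.5424 m is 0.904, 0.0795 m is 0.1325, -0.99 rad is -0.1576.

```bash
python3 -m pendant '[[[0.093, 0.0133, 0.0833, 0, -0.0159], [0.093, 0.1325, 0.904, 0, -0.1576], [0.093, 0.1325, 0.904, 0, -0.1576], [0.093, 0.1325, 0.904, 0, -0.1576], [0.093, 0.1325, 0.904, 0, -0.1576], [0.093, 0.1325, 0.904, 0, -0.1576], [0.093, 0.1325, 0.904, 0, -0.1576], [0.093, 0.1325, 0.904, 0, -0.1576], [0.093, 0.1325, 0.904, 0, -0.1576], [0.093, 0.1325, 0.904, 0, -0.1576], [0.093, 0.1325, 0.904, 0, -0.1576], [0.093, 0.1325, 0.904, 0, -0.1576]]]';  python3 -c "
from h import *
go((.6125,.140,.093),122)"
```

```text
time: 11.68
eef_pos: [0.6115, 0.1395, 0.2691]
tcp_rot: [-0.274, 0.962, -0.0, -0.0]
force: [0.1, -0.5, -0.3]
grip_width: 0.0933
finger_force: 0.0
shift [-0.0012 -0.0001  0.1761] yaw 121.79299976993013 turn -0.0036128355671049355 q [ 0.1837  0.0027  1.4314 -0.0001  1.7079 -1.942 ] t 11.675
```

In the tool's units: 0.176 m is 0.2933, 0.17 m is 0.2833.

```bash
python3 -m pendant '[[[0.093, -0.002, 0, 0.0833, 0], [0.093, -0.002, 0, 0.1667, 0], [0.093, -0.002, 0, 0.2333, 0], [0.093, -0.002, 0, 0.2667, 0], [0.093, -0.002, 0, 0.2833, 0], [0.093, -0.002, 0, 0.2933, 0], [0.093, -0.002, 0, 0.2933, 0], [0.06, -0.002, 0, 0.2933, 0], [0.06, -0.002, 0, 0.2933, 0], [0.06, -0.002, 0, 0.2933, 0], [0.06, -0.002, 0, 0.2933, 0], [0.06, -0.002, 0, 0.2933, 0]]]' 20; python3 -m pendant '[[[0.06, 0, 0, 0, 0], [0.06, 0, 0, -0.005, 0], [0.06, 0, 0, -0.0167, 0], [0.06, 0, 0, -0.05, 0], [0.06, 0, 0, -0.0833, 0], [0.06, 0, 0, -0.1333, 0], [0.06, 0, 0, -0.1833, 0], [0.06, 0, 0, -0.2333, 0], [0.06, 0, 0, -0.275, 0], [0.06, 0, 0, -0.3, 0], [0.06, 0, 0, -0.3, 0]]]'
python3 - <<'E'
from h import *
t=grab('top'); s=grab('side')
cv2.imwrite('pics/lift2.png',np.hstack([panel('',t,210,190,110,110,3),panel('',s,260,120,110,110,3)]))
go((.6311,-.1283,.28))
E
```

```text
time: 13.18
eef_pos: [0.6127, 0.1414, 0.0934]
tcp_rot: [-0.275, 0.962, 0.0, -0.0]
force: [0.8, 0.0, 0.4]
grip_width: 0.0603
finger_force: 0.0
time: 14.55
eef_pos: [0.613, 0.1414, 0.2748]
tcp_rot: [-0.275, 0.962, -0.0, 0.001]
force: [0.1, -0.6, 0.7]
grip_width: 0.06
finger_force: 0.0
shift [ 0.1266 -0.2388 -0.0073] yaw 121.86870580748975 turn None q [ 0.1862  0.0062  1.4222  0.      1.714  -1.9408] t 14.65
```

View pics/lift2.png

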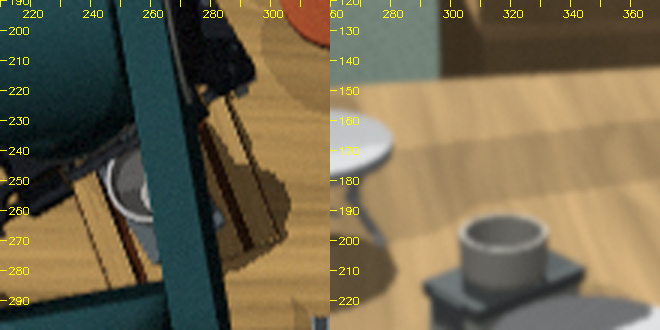

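The bowl was not lifted: it still stands on the lid (side view rim at 318,200), and the jaws closed to 60 mm without touching it. Checking its real diameter.

Run:
```python
from h import *
K,R,t=cam('side'); X=np.array([.6125,.1405,.112]); d=(R@X+t)[2]; print('side mm/px',d/K[0,0]*1000)
K,R,t=cam('top'); d=(R@X+t)[2]; print('top',d/K[0,0]*1000)
s=grab('side'); cv2.imwrite('pics/bowl.png',panel('',s,290,180,60,45,12))
```

```text
side mm/px 2.2962281991301943
top 2.331210067294794
```

View pics/bowl.png

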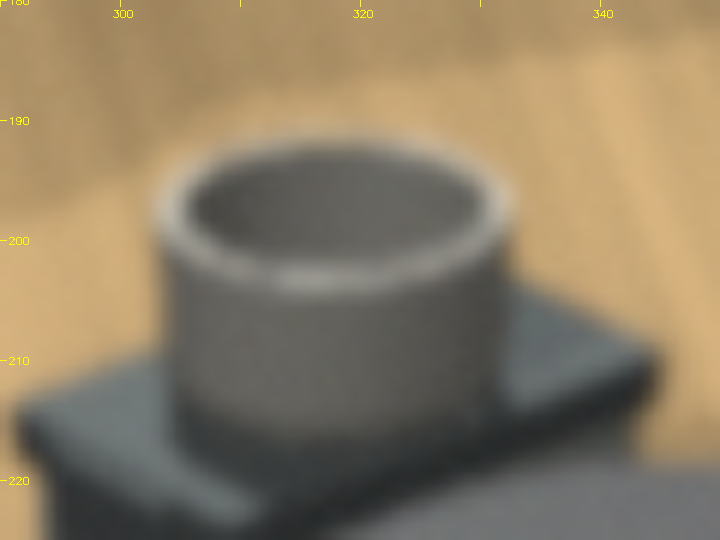

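The rim measures about 68 mm, tapering to about 62 mm at the base, and the bowl hasn't moved. My commanded opening stopped the jaws too early at 60 mm, so I'll regrip with a smaller opening.

In the tool's units: 0.184 m is 0.3067, 0.05 m is 0.0833.

```bash
python3 -m pendant '[[[0.093, 0, 0, 0, 0], [0.093, 0, 0, 0, 0], [0.093, 0, 0, 0, 0], [0.093, 0, 0, 0.0833, 0], [0.093, 0, 0, 0.1667, 0], [0.093, 0, 0, 0.2333, 0], [0.093, 0, 0, 0.2667, 0], [0.093, 0, 0, 0.2917, 0], [0.093, 0, 0, 0.3067, 0], [0.093, 0, 0, 0.3067, 0]]]' 20;  python3 -m pendant '[[[0.05, 0, 0, 0, 0], [0.04, 0, 0, 0, 0], [0.04, 0, 0, 0, 0], [0.04, 0, 0, 0, 0]]]'; python3 -m pendant '[[[0.04, 0, 0, 0, 0], [0.04, 0, 0, 0, 0], [0.04, 0, 0, 0, 0], [0.04, 0, 0, 0, 0]]]'
```

```text
time: 15.95
eef_pos: [0.6129, 0.1414, 0.0897]
tcp_rot: [-0.275, 0.962, -0.0, 0.0]
force: [0.7, 0.6, 0.5]
grip_width: 0.0928
finger_force: 0.0
time: 16.45
eef_pos: [0.6128, 0.1414, 0.0896]
tcp_rot: [-0.275, 0.962, -0.0, 0.0]
force: [0.6, -0.2, 0.5]
grip_width: 0.0576
finger_force: 0.0
time: 16.95
eef_pos: [0.6127, 0.1413, 0.0894]
tcp_rot: [-0.275, 0.962, -0.0, -0.0]
force: [0.5, 0.5, 0.1]
grip_width: 0.0402
finger_force: 0.0
```

Closing to 40 mm without contact cannot be right with the bowl between the pads. Looking.

Run:
```python
from h import *
s=grab('side'); t=grab('top'); cv2.imwrite('pics/bowl2.png',np.hstack([panel('',s,270,145,80,80,5),panel('',t,220,205,80,80,5)]))
print(arm.get_state()); X=np.array([.6127,.1413,.0894]); print(proj('side',X),proj('side',X-[0,0,.008]))
```

```text
{'time': 17.05, 'qpos': array([ 0.1861,  0.0602,  1.6635, -0.    ,  1.4178, -1.9408]), 'dq': array([ 0.0008, -0.0003, -0.0013,  0.0008,  0.0012, -0.0016]), 'joint_torque': array([  0.0024, -65.2606, -60.1528,  -0.042 ,   0.0684,   0.    ]), 'eef_pos': array([0.6128, 0.1413, 0.0895]), 'tcp_rot': array([-0.2745,  0.9616, -0.    ,  0.    ]), 'force': array([-0.4777, -0.2461,  0.2913]), 'ft_torque': array([ 0.0714, -0.0043,  0.0331]), 'finger_force': 0.0, 'grip_width': 0.04010601506833995}
[317.3277 205.5813] [317.3619 208.6801]
```

View pics/bowl2.png

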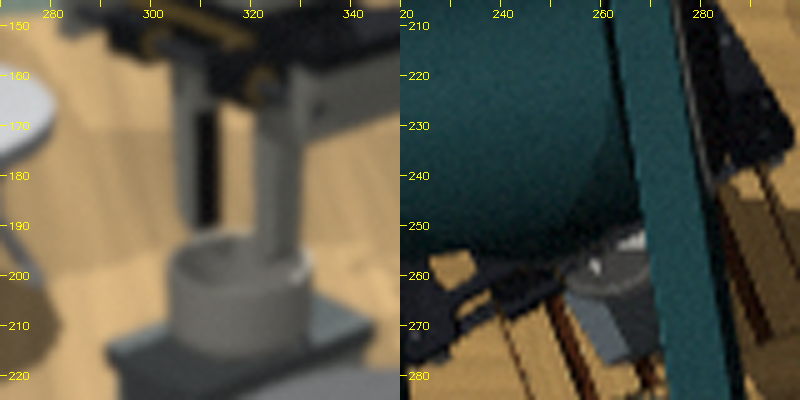

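The picture shows the fingertips (near one at about (325,198), far one at (311,191)) ending above or at the bowl rim, about 14 px higher than the stated tip position (317,209). So the fingertips sit higher than the reported TCP implies. I'll measure that offset by raising and opening the gripper in clear air and projecting.

Run:
```python
from h import *
def ztip(p,tcp,yaw,off,y_obs):
    d=np.array([np.cos(np.radians(yaw)),np.sin(np.radians(yaw)),0])
    for z in np.arange(-.01,.05,.005): print(round(z,3),proj('side',np.array(tcp)+d*off+[0,0,z]),end=' ')
    print('obs',y_obs)
ztip(0,(.6128,.1413,.0895),122-180,.0375,(325,198)); ztip(0,(.6128,.1413,.0895),122-180,.02,(325,198)); ztip(0,(.6128,.1413,.0895),122,.0375,(308,191)); ztip(0,(.6128,.1413,.0895),122,.02,(308,191))
ztip(0,(.4562,-.3847,.1072),65-180,.041,(259,361))
```

```text
-0.01 [327.951  214.9278] -0.005 [327.9509 212.9671] 0.0 [327.9508 210.9984] 0.005 [327.9507 209.0216] 0.01 [327.9506 207.0366] 0.015 [327.9504 205.0434] 0.02 [327.9503 203.042 ] 0.025 [327.9502 201.0323] 0.03 [327.9501 199.0142] 0.035 [327.95   196.9876] 0.04 [327.9499 194.9526] 0.045 [327.9498 192.9091] obs (325, 198)
-0.01 [322.9787 212.3244] -0.005 [322.9685 210.3775] 0.0 [322.9582 208.4226] 0.005 [322.948  206.4598] 0.01 [322.9376 204.489 ] 0.015 [322.9273 202.5101] 0.02 [322.9168 200.523 ] 0.025 [322.9064 198.5278] 0.03 [322.8959 196.5244] 0.035 [322.8854 194.5127] 0.04 [322.8748 192.4927] 0.045 [322.8641 190.4643] obs (325, 198)
-0.01 [307.2977 204.1143] -0.005 [307.2569 202.2113] 0.0 [307.216  200.3008] 0.005 [307.175  198.3828] 0.01 [307.1338 196.4571] 0.015 [307.0924 194.5239] 0.02 [307.0508 192.5829] 0.025 [307.0091 190.6342] 0.03 [306.9672 188.6778] 0.035 [306.9251 186.7135] 0.04 [306.8829 184.7413] 0.045 [306.8405 182.7612] obs (308, 191)
-0.01 [311.9669 206.559 ] -0.005 [311.9351 204.6428] 0.0 [311.9031 202.719 ] 0.005 [311.871  200.7875] 0.01 [311.8387 198.8483] 0.015 [311.8064 196.9013] 0.02 [311.7739 194.9465] 0.025 [311.7412 192.9839] 0.03 [311.7085 191.0134] 0.035 [311.6756 189.0349] 0.04 [311.6426 187.0484] 0.045 [311.6094 185.0538] obs (308, 191)
-0.01 [246.9957 388.9653] -0.005 [246.7161 386.2658] 0.0 [246.4346 383.5476] 0.005 [246.1512 380.8105] 0.01 [245.8657 378.0543] 0.015 [245.5783 375.2789] 0.02 [245.2888 372.4839] 0.025 [244.9973 369.6693] 0.03 [244.7038 366.8347] 0.035 [244.4081 363.98  ] 0.04 [244.1104 361.105 ] 0.045 [243.8105 358.2094] obs (259, 361)
```

In the tool's units: -0.09 m is -0.15, -0.05 m is -0.0833.

```bash
python3 -m pendant '[[[0.04, 0, 0, -0.0833, 0], [0.093, 0, 0, -0.15, 0], [0.093, 0, 0, -0.15, 0], [0.093, 0, 0, -0.15, 0]]]'; python3 -c "
from h import *
s=grab('side'); cv2.imwrite('pics/open.png',panel('',s,255,125,110,90,7)); print(arm.get_state()['eef_pos'])"
```

```text
time: 17.55
eef_pos: [0.6125, 0.1413, 0.1786]
tcp_rot: [-0.275, 0.962, 0.0, -0.0]
force: [0.4, -0.3, -0.4]
grip_width: 0.0656
finger_force: 0.0
[0.6123 0.1413 0.1781]
```

View pics/open.png

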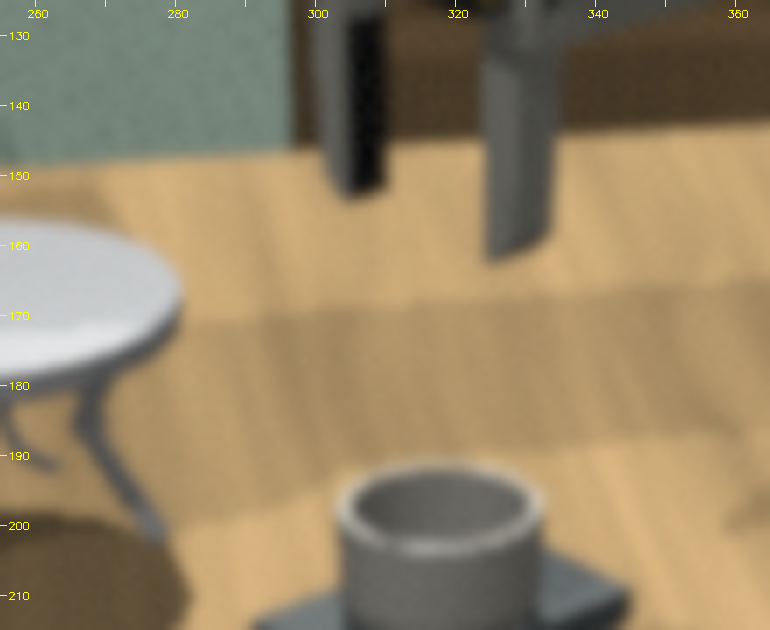

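The opened fingers end at (325,162.5) near and (304.5,153) far, high above the bowl. Computing the tip height from these.

Run:
```python
from h import *
from scipy.optimize import least_squares
a=np.radians(121.9); y=np.array([np.cos(a),np.sin(a),0]); x=np.array([-np.sin(a),np.cos(a),0]); T=np.array([.6123,.1413,.1781])
# corners in open.png: near finger front-bottom corners, far finger pad bottom corners
for name,p in (('near outer-left',(325,162.5)),('near right',(333.5,158.5)),('far left',(301.8,149.5)),('far mid',(304.5,153.3)),('far pad right',(310.2,152))):
    best=[]
    for sx in(-1,1):
        for oy in(.036,.0535):
            for sy in(-1,1):
                r=least_squares(lambda z:proj('side',T+x*sx*.0075+y*sy*oy+[0,0,z[0]])-p,[0.]); best.append((np.linalg.norm(r.fun),round(r.x[0],4),sx,sy,oy))
    print(name,sorted(best)[:2])
print(arm.get_state()['grip_width']); go((.6125,.1405,.066),122)
```

```text
near outer-left [(np.float64(0.39740084878270815), np.float64(0.0299), 1, -1, 0.036), (np.float64(4.862608070072197), np.float64(0.0261), -1, -1, 0.036)]
near right [(np.float64(1.7385565247400594), np.float64(0.0403), -1, -1, 0.0535), (np.float64(3.5611214894041665), np.float64(0.0441), 1, -1, 0.0535)]
far left [(np.float64(1.9106008676037645), np.float64(0.0398), 1, 1, 0.036), (np.float64(2.370634232538519), np.float64(0.0315), -1, 1, 0.0535)]
far mid [(np.float64(0.24001740694341475), np.float64(0.0222), -1, 1, 0.0535), (np.float64(0.6983121314853983), np.float64(0.0307), 1, 1, 0.036)]
far pad right [(np.float64(1.1991332230785898), np.float64(0.0301), -1, 1, 0.036), (np.float64(5.968782728454482), np.float64(0.025), -1, 1, 0.0535)]
0.06915175422257099
shift [ 0.0001 -0.0008  0.1121] yaw 121.86707489021002 turn -0.0023199808244100985 q [ 0.1862  0.0194  1.5606 -0.      1.5633 -1.9408] t 17.6
```

All the inner pad corners agree: the fingertips are 30 mm above the reported TCP, not 8 mm below it. I'll plan with that from here (tip z = TCP z + 0.030).

In the tool's units: 0.122 m is 0.2033, 0.115 m is 0.1917.

```bash
python3 -m pendant '[[[0.093, 0, 0, 0, 0], [0.093, 0, 0, 0, 0], [0.093, 0, -0.0008, 0.0833, 0], [0.093, 0, -0.0008, 0.1333, 0], [0.093, 0, -0.0008, 0.1667, 0], [0.093, 0, -0.0008, 0.1917, 0], [0.093, 0, -0.0008, 0.2033, 0], [0.093, 0, -0.0008, 0.2033, 0]]]'; python3 -m pendant '[[[0.04, 0, 0, 0, 0], [0.04, 0, 0, 0, 0], [0.04, 0, 0, 0, 0], [0.04, 0, 0, 0, 0], [0.04, 0, 0, 0, 0]]]' 20
```

```text
time: 18.6
eef_pos: [0.6131, 0.141, 0.0577]
tcp_rot: [-0.275, 0.962, -0.0, 0.0]
force: [-0.1, -0.5, 0.0]
grip_width: 0.0932
finger_force: 0.0
time: 19.23
eef_pos: [0.6132, 0.141, 0.0578]
tcp_rot: [-0.275, 0.962, -0.0, 0.0]
force: [-0.4, -0.0, 4.2]
grip_width: 0.0663
finger_force: 19.8
```

Careful with the scale: shifts go in shares of 600 mm and turns go in shares of 360 degrees. That gives: -0.18 m is -0.3, -0.05 m is -0.0833.

```bash
python3 -m pendant '[[[0.04, 0, 0, -0.0033, 0], [0.04, 0, 0, -0.01, 0], [0.04, 0, 0, -0.02, 0], [0.04, 0, 0, -0.05, 0], [0.04, 0, 0, -0.0833, 0], [0.04, 0, 0, -0.125, 0], [0.04, 0, 0, -0.1667, 0], [0.04, 0, 0, -0.2083, 0], [0.04, 0, 0, -0.25, 0], [0.04, 0, 0, -0.2833, 0], [0.04, 0, 0, -0.3, 0], [0.04, 0, 0, -0.3, 0]]]'
python3 - <<'E'
from h import *
s=grab('side'); cv2.imwrite('pics/lift3.png',panel('',s,260,90,110,130,4))
go((.6311,-.1283,.238))
E
```

```text
time: 20.72
eef_pos: [0.6131, 0.141, 0.238]
tcp_rot: [-0.275, 0.962, -0.0, 0.0]
force: [0.6, -0.6, -1.7]
grip_width: 0.0663
finger_force: 19.8
shift [ 0.1267 -0.2382 -0.001 ] yaw 121.86868191857758 turn None q [ 0.1854  0.0078  1.4777 -0.      1.6566 -1.9416] t 20.775
```

View pics/lift3.png

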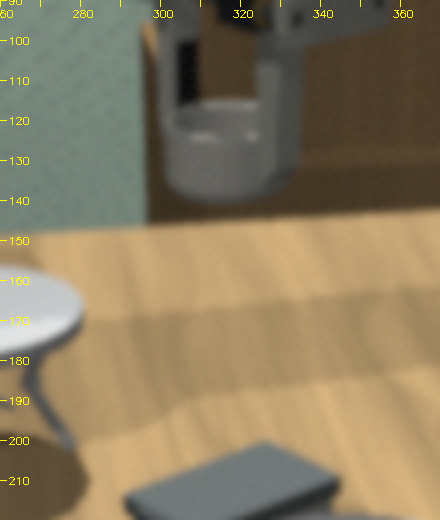

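The bowl is held upright in the jaws (210,140) and the lid is bare. Moving over the tall tier.

In the tool's units: -0.2382 m is -0.397, -0.231 m is -0.385.

```bash
python3 -m pendant '[[[0.04, 0.0133, -0.025, 0, 0], [0.04, 0.04, -0.075, 0, 0], [0.04, 0.075, -0.1417, 0, 0], [0.04, 0.115, -0.2167, 0, 0], [0.04, 0.155, -0.2917, 0, 0], [0.04, 0.1867, -0.35, 0, 0], [0.04, 0.205, -0.385, 0, 0], [0.04, 0.2112, -0.397, 0, 0], [0.04, 0.2112, -0.397, 0, 0]]]'; python3 -m pendant '[[[0.04, 0, 0, 0.0333, 0], [0.04, 0, 0, 0.075, 0], [0.04, 0, 0, 0.1167, 0], [0.04, 0, 0, 0.1383, 0], [0.04, 0, 0, 0.1483, 0], [0.04, 0, 0, 0.1517, 0], [0.04, 0, 0, 0.1517, 0]]]'; python3 -c "
from h import *
go((.6311,-.1283,.1418))"
```

```text
time: 21.9
eef_pos: [0.6312, -0.1279, 0.2372]
tcp_rot: [-0.275, 0.962, 0.0, -0.0]
force: [0.9, -0.7, -1.3]
grip_width: 0.0662
finger_force: 19.8
time: 22.78
eef_pos: [0.6314, -0.1283, 0.1471]
tcp_rot: [-0.275, 0.962, -0.0, 0.0]
force: [-0.3, -0.3, -1.7]
grip_width: 0.0664
finger_force: 19.8
shift [0.0003 0.0001 0.0053] yaw 121.87213199353397 turn None q [-0.24    0.0631  1.5657  0.      1.5119 -2.3671] t 22.775
```

In the tool's units: 0.004 m is 0.0067, 0.003 m is 0.005.

```bash
python3 -m pendant '[[[0.04, 0, 0, 0.0017, 0], [0.04, 0, 0, 0.0033, 0], [0.04, 0, 0, 0.005, 0], [0.04, 0, 0, 0.0067, 0], [0.04, 0, 0, 0.0067, 0]]]'; python3 -m pendant '[[[0.04, 0, 0, 0.0008, 0], [0.04, 0, 0, 0.0017, 0], [0.04, 0, 0, 0.0017, 0]]]';python3 -m pendant '[[[0.04, 0, 0, 0.0008, 0], [0.04, 0, 0, 0.0017, 0], [0.04, 0, 0, 0.0017, 0]]]'
```

```text
time: 23.4
eef_pos: [0.6311, -0.1283, 0.1423]
tcp_rot: [-0.275, 0.962, 0.0, -0.0]
force: [0.2, -0.2, -0.8]
grip_width: 0.0664
finger_force: 19.8
time: 23.78
eef_pos: [0.6312, -0.1282, 0.1418]
tcp_rot: [-0.275, 0.962, -0.0, 0.0]
force: [-0.7, -0.0, 2.8]
grip_width: 0.0663
finger_force: 19.8
time: 24.15
eef_pos: [0.6313, -0.1282, 0.1418]
tcp_rot: [-0.275, 0.962, -0.0, 0.0]
force: [-6.1, 1.4, 10.9]
grip_width: 0.0665
finger_force: 19.8
```

Contact at the expected height. Releasing.

In the tool's units: -0.1 m is -0.1667, -0.09 m is -0.15.

```bash
python3 -m pendant '[[[0.04, 0, 0, -0.0017, 0], [0.075, 0, 0, -0.0017, 0], [0.093, 0, 0, -0.0017, 0], [0.093, 0, 0, -0.0017, 0], [0.093, 0, 0, -0.0017, 0], [0.093, 0, 0, -0.0333, 0], [0.093, 0, 0, -0.0833, 0], [0.093, 0, 0, -0.15, 0], [0.093, 0, 0, -0.1667, 0], [0.093, 0, 0, -0.1667, 0]]]'
python3 - <<'E'
from h import *
# refit lid from top after the next move; here plan
go((.6125,.139,.2),122)
E
```

```text
time: 25.4
eef_pos: [0.6314, -0.1283, 0.2416]
tcp_rot: [-0.275, 0.962, -0.0, 0.001]
force: [0.3, 0.1, -0.4]
grip_width: 0.0933
finger_force: 0.0
shift [-0.1251  0.237   0.0414] yaw 121.86794728083936 turn -0.0023047547355645745 q [-0.2401  0.0394  1.4382 -0.      1.6625 -2.3671] t 25.4
```

Run:
```python
from h import *
t=grab('top'); s=grab('side')
hsv=cv2.cvtColor(t,cv2.COLOR_BGR2HSV); x0,y0=225,210; c=hsv[y0:y0+80,x0:x0+80]
m=((c[...,0]>85)&(c[...,0]<125)&(c[...,1]>20)&(c[...,2]>50)).astype(np.uint8)
m=cv2.morphologyEx(m,cv2.MORPH_OPEN,np.ones((3,3)))
k=max(cv2.findContours(m,cv2.RETR_EXTERNAL,cv2.CHAIN_APPROX_NONE)[0],key=cv2.contourArea)
r=cv2.minAreaRect(k); B=cv2.boxPoints(r)+[x0,y0]; W=np.array([plane('top',b,.076) for b in B]); print(r,cv2.contourArea(k),W,W.mean(0))
for i in range(4):
    d=W[(i+1)%4]-W[i]; print(np.linalg.norm(d),np.degrees(np.arctan2(d[1],d[0])))
def pad(p): return cv2.copyMakeBorder(p,0,max(0,320-p.shape[0]),0,0,cv2.BORDER_CONSTANT)
p1=panel('',t,x0,y0,80,80,5); p2=panel('',s,295,190,95,100,4)
cv2.polylines(p1,[((B-[x0,y0])*5+2).astype(int)],True,(0,0,255),1)
cv2.imwrite('pics/mid.png',np.hstack([p1,p2]))
```

```text
((36.065704345703125, 41.54939651489258), (47.71546173095703, 27.689010620117188), 58.73627471923828) 1203.0 [[0.6438 0.1993 0.076 ]
 [0.6799 0.1434 0.076 ]
 [0.5815 0.0811 0.076 ]
 [0.5462 0.1367 0.076 ]] [0.6129 0.1401 0.076 ]
0.06654984739461496 -57.1434851426172
0.1164278066522121 -147.6630765614845
0.06584393992508099 122.38416757698798
0.11588072849041646 32.6846107555073
```

View pics/mid.png

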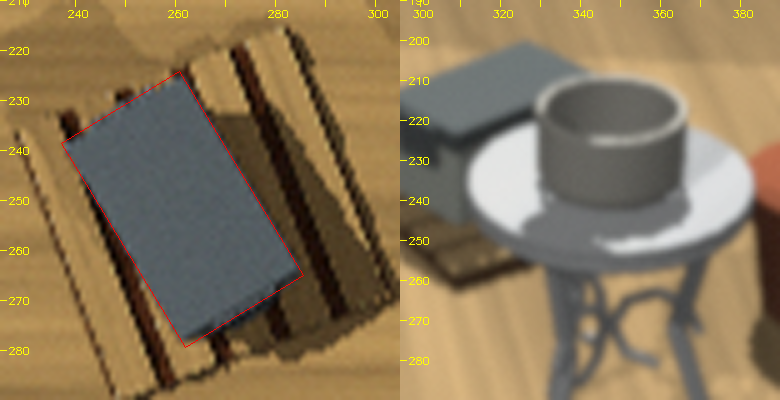

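The bowl stands upright and centred on the tall tier (348,205), and the lid fit gives (0.613,0.140) at 32.5°. Now the tub.

In the tool's units: 0.2375 m is 0.3958, 0.14 m is 0.2333, -0.011 rad is -0.0018.

```bash
python3 -m pendant '[[[0.093, -0.0333, 0.0667, 0, -0.0018], [0.093, -0.0742, 0.1417, 0, -0.0018], [0.093, -0.1258, 0.2333, 0, -0.0018], [0.093, -0.1667, 0.3167, 0, -0.0018], [0.093, -0.2, 0.375, 0, -0.0018], [0.093, -0.2075, 0.3958, 0.0667, -0.0018], [0.093, -0.2075, 0.3958, 0.0667, -0.0018], [0.093, -0.2075, 0.3958, 0.0667, -0.0018]]]'; python3 -c "
from h import *
go((.6135,.1403,.026),122.5)"
```

```text
time: 26.5
eef_pos: [0.6117, 0.1386, 0.2011]
tcp_rot: [-0.28, 0.96, -0.0, -0.0]
force: [-0.2, 0.2, 0.7]
grip_width: 0.0929
finger_force: 0.0
shift [-0.0025  0.0005  0.1751] yaw 122.47976004604917 turn -0.0003532538368941033 q [ 0.1822  0.0095  1.5335 -0.0002  1.5988 -1.9555] t 26.5
```

In the tool's units: 0.174 m is 0.29, 0.17 m is 0.2833.

```bash
python3 -m pendant '[[[0.093, 0, 0, 0.0667, 0], [0.093, -0.0017, 0, 0.15, 0], [0.093, -0.0017, 0, 0.2167, 0], [0.093, -0.0017, 0, 0.2583, 0], [0.093, -0.0017, 0, 0.2833, 0], [0.093, -0.0017, 0, 0.29, 0], [0.093, -0.0017, 0, 0.29, 0]]]'; python3 -m pendant '[[[0.05, 0, 0, 0, 0], [0.05, 0, 0, 0, 0], [0.05, 0, 0, 0, 0], [0.05, 0, 0, 0, 0], [0.05, 0, 0, 0, 0]]]' 35; python3 -m pendant '[[[0.05, 0, 0, -0.0033, 0], [0.05, 0, 0, -0.0083, 0], [0.05, 0, 0, -0.0167, 0], [0.05, 0, 0, -0.0167, 0]]]'; python3 -c "
from h import *
go((.6135,.1403,.026),122.5)"
```

```text
time: 27.38
eef_pos: [0.6129, 0.1396, 0.0275]
tcp_rot: [-0.28, 0.96, -0.0, 0.001]
force: [-0.2, -0.4, 0.6]
grip_width: 0.0929
finger_force: 0.0
time: 28.0
eef_pos: [0.6125, 0.1398, 0.0268]
tcp_rot: [-0.28, 0.96, 0.0, 0.0]
force: [-2.2, 0.4, 3.5]
grip_width: 0.0673
finger_force: 35.0
time: 28.5
eef_pos: [0.6126, 0.1397, 0.037]
tcp_rot: [-0.28, 0.96, -0.0, 0.0]
force: [-0.2, 0.2, -1.5]
grip_width: 0.0674
finger_force: 35.0
shift [-0.001 -0.     0.011] yaw 122.49636338952526 turn -6.347082639677859e-05 q [ 0.1837  0.0964  1.7137  0.      1.3308 -1.9543] t 28.5
```

In the tool's units: -0.165 m is -0.275, -0.16 m is -0.2667.

```bash
python3 -m pendant '[[[0.05, 0, 0, -0.0167, 0], [0.05, 0, 0, -0.05, 0], [0.05, 0, 0, -0.0917, 0], [0.05, 0, 0, -0.1417, 0], [0.05, 0, 0, -0.1917, 0], [0.05, 0, 0, -0.2417, 0], [0.05, 0, 0, -0.2667, 0], [0.05, 0, 0, -0.275, 0], [0.05, 0, 0, -0.275, 0]]]'; python3 -c "
from h import *
go((.466,.379,.202),122.5); print(arm.get_state()['force'],arm.get_state()['ft_torque'])"
```

```text
time: 29.62
eef_pos: [0.6122, 0.1397, 0.2009]
tcp_rot: [-0.28, 0.96, 0.0, -0.0]
force: [1.1, 0.2, -2.3]
grip_width: 0.0675
finger_force: 35.0
shift [-0.0053  0.2804 -0.001 ] yaw 122.4993060789513 turn -1.2111207048591183e-05 q [ 0.1837  0.0116  1.5317  0.      1.599  -1.9543] t 29.625
[ 1.1124  0.2056 -2.3   ] [ 0.0629  0.0596 -0.0194]
```

In the tool's units: 0.2805 m is 0.4675, 0.275 m is 0.4583.

```bash
python3 -m pendant '[[[0.05, 0, 0.0167, 0, 0], [0.05, -0.0017, 0.0583, 0, 0], [0.05, -0.0033, 0.1167, 0, 0], [0.05, -0.0033, 0.1833, 0, 0], [0.05, -0.005, 0.25, 0, 0], [0.05, -0.0067, 0.3167, 0, 0], [0.05, -0.0083, 0.375, 0, 0], [0.05, -0.0083, 0.425, 0, 0], [0.05, -0.0083, 0.4583, 0, 0], [0.05, -0.0083, 0.4675, 0, 0], [0.05, -0.0083, 0.4675, 0, 0]]]'; python3 -m pendant '[[[0.05, 0, 0, 0.0333, 0], [0.05, 0, 0, 0.075, 0], [0.05, 0, 0, 0.1083, 0], [0.05, 0, 0, 0.1283, 0], [0.05, 0, 0, 0.135, 0], [0.05, 0, 0, 0.135, 0]]]'; python3 -c "
from h import *
go((.466,.379,.1148),122.5)"
```

```text
time: 31.0
eef_pos: [0.4659, 0.3788, 0.2012]
tcp_rot: [-0.28, 0.96, -0.0, -0.0]
force: [0.8, 0.8, -2.4]
grip_width: 0.0671
finger_force: 35.0
time: 31.75
eef_pos: [0.466, 0.379, 0.1208]
tcp_rot: [-0.28, 0.96, 0.0, 0.0]
force: [0.3, 1.0, -1.9]
grip_width: 0.0673
finger_force: 35.0
shift [ 0.0001 -0.      0.006 ] yaw 122.49668608012995 turn -5.783881287967829e-05 q [ 0.6404 -0.0189  1.6921 -0.      1.468  -1.4976] t 31.75
```

In the tool's units: 0.005 m is 0.0083, 0.004 m is 0.0067.

```bash
python3 -m pendant '[[[0.05, 0, 0, 0.0017, 0], [0.05, 0, 0, 0.0033, 0], [0.05, 0, 0, 0.005, 0], [0.05, 0, 0, 0.0067, 0], [0.05, 0, 0, 0.0083, 0], [0.05, 0, 0, 0.0083, 0]]]'; python3 -m pendant '[[[0.05, 0, 0, 0.0008, 0], [0.05, 0, 0, 0.0017, 0], [0.05, 0, 0, 0.0017, 0]]]';python3 -m pendant '[[[0.05, 0, 0, 0.0008, 0], [0.05, 0, 0, 0.0017, 0], [0.05, 0, 0, 0.0017, 0]]]'
```

```text
time: 32.5
eef_pos: [0.4658, 0.379, 0.1153]
tcp_rot: [-0.28, 0.96, -0.0, -0.0]
force: [-0.3, -0.2, -1.6]
grip_width: 0.0682
finger_force: 35.0
time: 32.88
eef_pos: [0.4659, 0.379, 0.1148]
tcp_rot: [-0.28, 0.96, 0.0, 0.0]
force: [-1.8, -1.5, 3.6]
grip_width: 0.0679
finger_force: 35.0
time: 33.25
eef_pos: [0.4659, 0.379, 0.1148]
tcp_rot: [-0.28, 0.96, 0.0, 0.0]
force: [-5.2, -4.2, 10.9]
grip_width: 0.0676
finger_force: 35.0
```

Contact at the expected height. Releasing and moving to the scoop.

In the tool's units: -0.1 m is -0.1667, -0.07 m is -0.1167.

```bash
python3 -m pendant '[[[0.05, 0, 0, -0.0017, 0], [0.08, 0, 0, -0.0017, 0], [0.093, 0, 0, -0.0017, 0], [0.093, 0, 0, -0.0017, 0], [0.093, 0, 0, -0.0017, 0], [0.093, 0, 0, -0.05, 0], [0.093, 0, 0, -0.1167, 0], [0.093, 0, 0, -0.1667, 0], [0.093, 0, 0, -0.1667, 0]]]'
python3 - <<'E'
from h import *
t=grab('top')
# scoop outline by colour: grey-blue, low saturation on wood
hsv=cv2.cvtColor(t,cv2.COLOR_BGR2HSV); x0,y0=300,285; c=hsv[y0:y0+75,x0:x0+50]
m=((c[...,0]>80)&(c[...,0]<130)&(c[...,1]>8)&(c[...,2]>60)).astype(np.uint8)
ys,xs=np.nonzero(m); print('ext',xs.min()+x0,xs.max()+x0,ys.min()+y0,ys.max()+y0)
r=[(y+y0,xs[ys==y].mean()+x0,(ys==y).sum()) for y in range(75) if (ys==y).any()]; print([(a,round(b,1),int(n)) for a,b,n in r][::5])
h=np.array([(b,a) for a,b,n in r if 322<a<350]); W=np.array([plane('top',p,.016)[:2] for p in h]); k=np.polyfit(W[:,0],W[:,1],1); print('handle angle',np.degrees(np.arctan(k[0])),'y at .432',np.polyval(k,.432))
print('ends',plane('top',(325.5,ys.max()+y0+.5),.016),plane('top',(323.5,ys.min()+y0-.5),.022))
go((.432,-.0155,.2),92.75)
E
```

```text
time: 34.38
eef_pos: [0.4665, 0.3795, 0.216]
tcp_rot: [-0.28, 0.96, 0.001, 0.002]
force: [1.2, -0.6, -0.3]
grip_width: 0.093
finger_force: 0.0
ext 314 332 296 353
[(296, np.float64(328.5), 4), (301, np.float64(325.0), 1), (307, np.float64(318.2), 5), (312, np.float64(332.0), 1), (337, np.float64(324.0), 1), (342, np.float64(324.5), 6), (347, np.float64(324.5), 6), (352, np.float64(324.5), 6)]
handle angle 6.362602706304532 y at .432 -0.01212413561885095
ends [ 0.3695 -0.0192  0.016 ] [ 0.5114 -0.0123  0.022 ]
shift [ 0.2408 -0.3145  0.0137] yaw 122.50302289634703 turn 0.5192882119625153 q [ 0.6405 -0.0517  1.5729  0.      1.6189 -1.4976] t 34.425
```

In the tool's units: -0.3145 m is -0.5242, 0.2408 m is 0.4013, 0.519 rad is 0.0826.

```bash
python3 -m pendant '[[[0.06, 0.0333, -0.05, 0, 0.0159], [0.06, 0.4013, -0.5242, 0.0167, 0.0826], [0.06, 0.4013, -0.5242, 0.0167, 0.0826], [0.06, 0.4013, -0.5242, 0.0167, 0.0826], [0.06, 0.4013, -0.5242, 0.0167, 0.0826], [0.06, 0.4013, -0.5242, 0.0167, 0.0826], [0.06, 0.4013, -0.5242, 0.0167, 0.0826], [0.06, 0.4013, -0.5242, 0.0167, 0.0826], [0.06, 0.4013, -0.5242, 0.0167, 0.0826], [0.06, 0.4013, -0.5242, 0.0167, 0.0826]]]'; python3 -c "
from h import *
go((.432,-.0155,-.024),92.75)"
```

```text
time: 35.67
eef_pos: [0.4318, -0.0147, 0.203]
tcp_rot: [-0.025, 1.0, 0.0, -0.0]
force: [0.1, 0.4, -0.4]
grip_width: 0.0601
finger_force: 0.0
shift [-0.0003 -0.0009  0.227 ] yaw 92.8469210815677 turn 0.0016915919879503557 q [-0.0931 -0.4353  1.9066  0.0001  1.671  -1.7136] t 35.675
```

In the tool's units: 0.218 m is 0.3633, 0.21 m is 0.35.

```bash
python3 -m pendant '[[[0.06, 0, 0, 0.0833, 0], [0.06, 0, 0, 0.1667, 0], [0.06, 0, 0, 0.25, 0], [0.06, 0, 0, 0.3167, 0], [0.06, 0, -0.0013, 0.35, 0], [0.06, 0, -0.0013, 0.3633, 0], [0.06, 0, -0.0013, 0.3633, 0]]]'; python3 -m pendant '[[[0.06, 0, 0, 0.005, 0], [0.06, 0, 0, 0.01, 0], [0.06, 0, 0, 0.0133, 0], [0.06, 0, 0, 0.0133, 0]]]'
```

```text
time: 36.55
eef_pos: [0.4319, -0.0159, -0.0144]
tcp_rot: [-0.025, 1.0, 0.0, -0.0]
force: [-0.1, 0.0, 0.4]
grip_width: 0.0597
finger_force: 0.0
time: 37.05
eef_pos: [0.4317, -0.0165, -0.0226]
tcp_rot: [-0.024, 1.0, -0.0, -0.0]
force: [-0.1, 0.1, -0.6]
grip_width: 0.0601
finger_force: 0.0
```

In the tool's units: 0.001 m is 0.0017.

```bash
python3 -m pendant '[[[0.005, 0, 0, 0.0017, 0], [0.005, 0, 0, 0.0017, 0], [0.005, 0, 0, 0.0017, 0], [0.005, 0, 0, 0.0017, 0], [0.005, 0, 0, 0.0017, 0], [0.005, 0, 0, 0.0017, 0], [0.005, 0, 0, 0.0017, 0], [0.005, 0, 0, 0.0017, 0]]]' 35; python3 -m pendant '[[[0.005, 0, 0, -0.0033, 0], [0.005, 0, 0, -0.0083, 0], [0.005, 0, 0, -0.0333, 0], [0.005, 0, 0, -0.075, 0], [0.005, 0, 0, -0.1333, 0], [0.005, 0, 0, -0.2, 0], [0.005, 0, 0, -0.2833, 0], [0.005, 0, 0, -0.3417, 0], [0.005, 0, 0, -0.3667, 0], [0.005, 0, 0, -0.3667, 0]]]'
python3 - <<'E'
from h import *
t=grab('top'); s=grab('side'); cv2.imwrite('pics/top9.png',t); cv2.imwrite('pics/side9.png',s)
hsv=cv2.cvtColor(t,cv2.COLOR_BGR2HSV); x0,y0=105,260; c=hsv[y0:y0+100,x0:x0+100]
m=((c[...,0]>85)&(c[...,0]<125)&(c[...,1]>20)&(c[...,2]>50)&(c[...,2]<130)).astype(np.uint8)
m=cv2.morphologyEx(m,cv2.MORPH_OPEN,np.ones((3,3)))
k=max(cv2.findContours(m,cv2.RETR_EXTERNAL,cv2.CHAIN_APPROX_NONE)[0],key=cv2.contourArea)
r=cv2.minAreaRect(k); B=cv2.boxPoints(r)+[x0,y0]; W=np.array([plane('top',b,.164) for b in B]); print(cv2.contourArea(k),W,W.mean(0))
for i in range(4):
    d=W[(i+1)%4]-W[i]; print(np.linalg.norm(d),np.degrees(np.arctan2(d[1],d[0])))
p1=panel('',t,105,260,100,100,4); cv2.polylines(p1,[((B-[x0,y0])*4+2).astype(int)],True,(0,0,255),1)
cv2.imwrite('pics/chk.png',np.hstack([p1,panel('',s,200,155,100,100,4)]))
E
```

```text
time: 38.05
eef_pos: [0.4318, -0.0164, -0.0235]
tcp_rot: [-0.024, 1.0, 0.0, 0.0]
force: [-0.8, 1.9, 1.3]
grip_width: 0.0155
finger_force: 35.0
time: 39.3
eef_pos: [0.4319, -0.0165, 0.1968]
tcp_rot: [-0.024, 1.0, -0.0, 0.0]
force: [-0.2, 0.5, -2.1]
grip_width: 0.0154
finger_force: 35.0
1490.0 [[0.5    0.4391 0.164 ]
 [0.5341 0.3816 0.164 ]
 [0.4345 0.3199 0.164 ]
 [0.4013 0.3769 0.164 ]] [0.4675 0.3794 0.164 ]
0.06674958168126244 -59.336220068020516
0.11723324709747845 -148.20057693209515
0.06597494185354827 120.16559277650732
0.11667778014664175 32.1865533019956
```

View pics/chk.png

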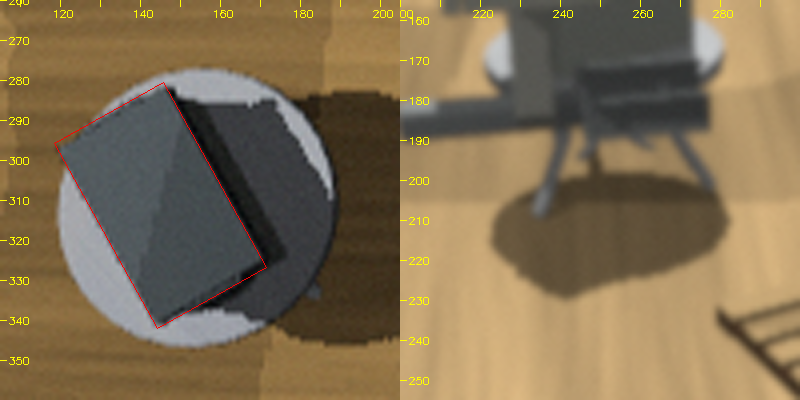

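The tub sits upright and centred on the middle tier, lid centre at about (0.4675,0.3795) and angled 32°. The scoop is held level in the jaws (side view, 200–280, 180). Carrying it to the lid.

```bash
python3 -c "
from h import *
go((.4641,.3776,.197),122.1)"
```

```text
shift [-0.0517  0.392  -0.002 ] yaw 92.76136143242678 turn -0.5120558410567454 q [-0.0972 -0.4345  1.9188 -0.      1.659  -1.7161] t 39.4
```

In the tool's units: 0.392 m is 0.6533, 0.388 m is 0.6467, -0.512 rad is -0.0815.

```bash
python3 -m pendant '[[[0.005, -0.0033, 0.02, 0, -0.0024], [0.005, -0.01, 0.075, 0, -0.0095], [0.005, -0.02, 0.15, 0, -0.0191], [0.005, -0.0317, 0.2333, 0, -0.0286], [0.005, -0.0433, 0.3167, 0, -0.0398], [0.005, -0.055, 0.4, 0, -0.0509], [0.005, -0.065, 0.4833, 0, -0.0605], [0.005, -0.075, 0.5583, 0, -0.07], [0.005, -0.0817, 0.6167, 0, -0.0764], [0.005, -0.085, 0.6467, 0, -0.0804], [0.005, -0.0862, 0.6533, 0, -0.0815], [0.005, -0.0862, 0.6533, 0, -0.0815]]]'; python3 -m pendant '[[[0.005, 0, 0, 0.025, 0], [0.005, 0, 0, 0.05, 0], [0.005, 0, 0, 0.07, 0], [0.005, 0, 0, 0.0817, 0], [0.005, 0, 0, 0.085, 0], [0.005, 0, 0, 0.085, 0]]]'; python3 -c "
from h import *
go((.4641,.3776,.1405),122.1)"
```

```text
time: 40.9
eef_pos: [0.4645, 0.377, 0.1963]
tcp_rot: [-0.276, 0.961, -0.0, -0.0]
force: [0.0, 0.0, -1.2]
grip_width: 0.0155
finger_force: 35.0
time: 41.65
eef_pos: [0.4646, 0.3777, 0.1456]
tcp_rot: [-0.276, 0.961, 0.0, 0.0]
force: [-0.0, -1.1, -1.5]
grip_width: 0.0155
finger_force: 35.0
shift [0.0005 0.0002 0.0051] yaw 122.09519046534517 turn -8.394221521546772e-05 q [ 0.6399 -0.0349  1.6671 -0.      1.5091 -1.491 ] t 41.65
```

In the tool's units: 0.004 m is 0.0067, 0.003 m is 0.005.

```bash
python3 -m pendant '[[[0.005, 0, 0, 0.0017, 0], [0.005, 0, 0, 0.0033, 0], [0.005, 0, 0, 0.005, 0], [0.005, 0, 0, 0.0067, 0], [0.005, 0, 0, 0.0067, 0]]]'; python3 -m pendant '[[[0.005, 0, 0, 0.0008, 0], [0.005, 0, 0, 0.0017, 0], [0.005, 0, 0, 0.0017, 0]]]';python3 -m pendant '[[[0.005, 0, 0, 0.0008, 0], [0.005, 0, 0, 0.0017, 0], [0.005, 0, 0, 0.0017, 0]]]'
```

```text
time: 42.28
eef_pos: [0.4645, 0.3775, 0.1413]
tcp_rot: [-0.276, 0.961, -0.0, -0.0]
force: [0.1, 0.1, -0.8]
grip_width: 0.0154
finger_force: 35.0
time: 42.65
eef_pos: [0.4645, 0.3776, 0.1405]
tcp_rot: [-0.276, 0.961, 0.0, 0.0]
force: [-0.2, 0.1, -0.6]
grip_width: 0.0158
finger_force: 35.0
time: 43.02
eef_pos: [0.4646, 0.3776, 0.1404]
tcp_rot: [-0.276, 0.961, 0.0, 0.0]
force: [-2.9, -2.6, 7.5]
grip_width: 0.0155
finger_force: 35.0
```

In the tool's units: -0.24 m is -0.4, -0.18 m is -0.3.

```bash
python3 -m pendant '[[[0.005, 0, 0, -0.0008, 0], [0.025, 0, 0, -0.0008, 0], [0.04, 0, 0, -0.0008, 0], [0.05, 0, 0, -0.0008, 0], [0.05, 0, 0, -0.0008, 0], [0.05, 0, 0, -0.0333, 0], [0.05, 0, 0, -0.1, 0], [0.05, 0, 0, -0.1667, 0], [0.05, 0, -0.1, -0.2, 0], [0.05, 0, -0.2, -0.2, 0], [0.05, 0, -0.3, -0.2, 0], [0.05, 0, -0.4, -0.2, 0]]]'; python3 -m pendant '[[[0.05, 0, -0.1, 0, 0], [0.05, 0, -0.2, 0, 0], [0.05, 0, -0.2, 0, 0]]]'
python3 - <<'E'
from h import *
t=grab('top'); s=grab('side'); b=cv2.imread('pics/top9.png'); bs=cv2.imread('pics/side0.png')
# scoop on lid: difference against the lid before, top view
x0,y0,w,h=95,255,110,105
d=cv2.absdiff(t,b)[y0:y0+h,x0:x0+w].max(2); m=(d>22).astype(np.uint8); 
n,l,st,ce=cv2.connectedComponentsWithStats(m); print('diff comps',[(st[i].tolist(),ce[i].round(1).tolist()) for i in range(1,n) if st[i][4]>25])
L=plane('top',(0,0),.18); 
# predicted scoop outline & silhouette map (text raster)
c=np.array([.4641,.3776]);a=np.radians(32)
for xx in(-.065,.02,.08):
    print('pred',xx,proj('top',[c[0]+xx*np.cos(a),c[1]+xx*np.sin(a),.180]))
hsv=cv2.cvtColor(t,cv2.COLOR_BGR2GRAY)[276:346:2,112:182:2]
for r in hsv: print(''.join(' .:-=+*#%@'[int(v)*10//256] for v in r))
# has anything else moved? compare both views with the first pictures
def moved(n,box,ref,now):
    x,y,w,h=box; print(n,int((cv2.absdiff(ref,now)[y:y+h,x:x+w].max(2)>40).sum()))
ref=cv2.imread('pics/top0.png')
moved('pot',(300,165,45,45),ref,t);moved('trowel',(415,155,58,110),ref,t);moved('brush',(432,266,60,45),ref,t)
print(arm.get_state()['eef_pos'])
E
```

```text
time: 44.52
eef_pos: [0.5929, 0.1726, 0.2613]
tcp_rot: [-0.277, 0.961, -0.0, 0.001]
force: [1.0, 0.5, -0.8]
grip_width: 0.0503
finger_force: 0.0
time: 44.9
eef_pos: [0.6572, 0.0692, 0.2601]
tcp_rot: [-0.275, 0.962, -0.0, -0.0]
force: [-0.2, 1.0, -0.5]
grip_width: 0.0502
finger_force: 0.0
diff comps [([18, 0, 86, 105, 3242], [57.7, 51.5]), ([99, 13, 11, 14, 43], [104.4, 19.9])]
pred -0.065 [157.315  338.6178]
pred 0.02 [138.264 304.293]
pred 0.08 [125.0162 280.4241]
++++++++++++ =+++==+=+=+======+++++
=+=+==+++++=. ==+***#####++=+=+++++
=========+++= =*#########++::-+++++
========++++=-.#-.:#####+::::::-+++
==-==+++++++++  .. =+*:::::::::+--=
=== -.-+=++++=- ... ..::::::::::#=:
===....++=+++++. .. ...:::::::::##+
===+ :..+==++++=  .. ..:::::::::-##
====. ..-+=+++++. ..  ..::::::::-*#
====+ :..++=+++++ ... ...:::::::--#
=====- ..-+++++++: ... ..:::::::---
===--= ...+++++++-  .. ...:::::::--
====--=....+=++=  ...:: ..:::::::--
======-: ..-+=:.. ..---....:::::::-
====+#-= ..==.=- ..----- ..::::::::
====*#==.-= .+==. ..----. ..:::::::
-===###-=.  .++=- ..----- ...::::::
====###*---:::++=: ..----: ..::::::
====####------++=- ...---- ...:::::
====####*------++=: ..----: ..:::::
====#####=-----++==....----....::::
====######-----:++=: ..----- ..::::
====*#####=-----=+==.  .----. ..:::
====+######------++=- ..----- ..:::
=====######=-----=+==. ..----...:::
=====*######------+==- ...--...::::
======######*------+==: ..: .::::::
======*######=-----++==. .  :::::::
=======######*------+==:  ..:::::::
===+++++######=-----====..::::::::.
++=+=+++*######----::++-.::::::::.:
++++++**+*#####---.==+-=#++::::::::
==+++++++***####-:#########*+=.::::
=======+++++*##############*+=+=:::
========++++++**#####**#*+==+++++=:
pot 1282
trowel 1414
brush 1648
[0.656  0.0722 0.2604]
```

```bash
python3 -c "
from h import *
go((.42,.12,.3))
t=cv2.imread('pics/top9.png'); r=cv2.imread('pics/top0.png')
for n,(x,y,w,h) in dict(pot=(300,165,45,45),trowel=(415,155,58,110),brush=(432,266,60,45)).items():
    print(n,int((cv2.absdiff(r,t)[y:y+h,x:x+w].max(2)>40).sum()))"
```

```text
shift [ 0.1747  0.1656 -0.0397] yaw 122.03020752156209 turn None q [ 0.0709  0.0733  1.3728  0.0002  1.695  -2.0589] t 45.0
pot 0
trowel 0
brush 15
```

In the tool's units: 0.1747 m is 0.2912, 0.17 m is 0.2833.

```bash
python3 -m pendant '[[[0.05, 0, 0, -0.0667, 0], [0.05, 0.1, 0.0933, -0.0667, 0], [0.05, 0.2, 0.1833, -0.0667, 0], [0.05, 0.2833, 0.2667, -0.0667, 0], [0.05, 0.2912, 0.276, -0.0667, 0], [0.05, 0.2912, 0.276, -0.0667, 0]]]'
python3 - <<'E'
from h import *
t=grab('top'); s=grab('side'); cv2.imwrite('pics/topF.png',t); cv2.imwrite('pics/sideF.png',s)
r=cv2.imread('pics/top0.png'); rs=cv2.imread('pics/side0.png'); r9=cv2.imread('pics/top9.png')
for n,(x,y,w,h) in dict(pot=(300,165,45,45),trowel=(415,155,58,110),brush=(432,266,60,45)).items():
    print(n,int((cv2.absdiff(r,t)[y:y+h,x:x+w].max(2)>40).sum()), 'vs9',int((cv2.absdiff(r9,t)[y:y+h,x:x+w].max(2)>40).sum()))
for n,(x,y,w,h) in dict(low=(425,265,92,90),top=(345,210,65,62)).items():
    print(n,'vs9',int((cv2.absdiff(r9,t)[y:y+h,x:x+w].max(2)>40).sum()))
# jar cap in top view (brass), bowl rim ellipse
c=cv2.cvtColor(t,cv2.COLOR_BGR2HSV)[255:360,420:525]; m=((c[...,1]>150)&(c[...,0]>15)&(c[...,2]>110)).astype(np.uint8)
n,l,st,ce=cv2.connectedComponentsWithStats(m); i=1+st[1:,4].argmax(); p=ce[i]+[420,255]; print('cap',p,st[i],plane('top',p,.135))
print('expected jar',.4563,-.3852)
# side view of scoop on tub: raster
g=cv2.cvtColor(s,cv2.COLOR_BGR2GRAY)[135:200:2,205:300]
for q in g: print(''.join(' .:-=+*#%@'[int(v)*10//256] for v in q))
E
```

```text
time: 45.75
eef_pos: [0.417, 0.1215, 0.3017]
tcp_rot: [-0.278, 0.961, 0.0, 0.002]
force: [0.4, -0.1, 0.4]
grip_width: 0.0499
finger_force: 0.0
pot 0 vs9 0
trowel 0 vs9 0
brush 15 vs9 0
low vs9 1059
top vs9 0
cap [488.9738 320.0756] [ 59  55  21  21 344] [ 0.4571 -0.3844  0.135 ]
expected jar 0.4563 -0.3852
=====+=======+========++=====================-:::::::::::::::::::::::::::-=================-::.
========++===========+==================++++====--:::::::::::..:.:...:.::-=================-:..
======+========+==================++++=======---:::.............:.::::::--=================-:..
+++=========++============+++++======----::::.::..........::..:...::--=====================-:..
===============++=============---:::::::................::.........::-=====================-::.
::::--==============--:---:::::.............:::::---:::.............:-=============++===++=--::
:::::--=---========-::.............:::::::----------::............:-==++++++++++++++++*****++++
::::--==---====+====-:........::::-----------:::::..........::::::-=+**************************
-====+++++++++++***++=:.
[... 1675 characters left out ...]
+++++++++********+++++++++++
+++++++++++++++++++++********++++=---==+==-:---====-==+++++==----=+++++++++++********++++++++++
++++++++++++++++++++++******+++++=---==+=----==++++=--=====+===---==++++++++++********+++++++++
++++++++++++++++++++++******+++++=====++==---=+++++++===-===++==---==+++++++++++******+++++++++
++++++++++++++++++++++****+++++++====++=--::-=++++++++++++++++++=----=+++++++++*+******++++**++
+++++++++++++++++++++++*+*++++++=====++===-:-==++++++++++++++++++==---==+++++++++*******+++****
++++++++++++++++++++++++*+++++++====+++++=-::-===============+++++==---==++++++++**************
+++++++++++++++++++++++++++++++===--=----------::::::--::::------=========+++******************
```

```bash
python3 -c "
from rig import arm
print(arm.hand_in())"
```

```text
the job is handed in; nothing more can be done
None
```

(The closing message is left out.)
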